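Present a notched glass slide to the label reader

TASK

Three thick glass slides lie in the sorting tray, and just one lies label side up with a notched corner at its frosted end: pick that one out, gripping it by its clear glass so that the frosted end and its label stay uncovered, and leave the other two slides lying where they are. Present it to the label reader: frosted end pointing away from the robot towards the reader's head, level and label up, the label centred over the middle of the round pad and about 4 cm above it, touching nothing but the fingers. Finish while still holding it there, still; do not put it down.

Things in the scene. Friction and masses are not known exactly. Their poses are not given: they have to be found in the camera images.
- slide: slide to present: grey-green glass 84 x 30 x 8 mm, 28 to 56 g, lying flat, label up, any yaw. Origin: centre of underside; +x along its length to the frosted end, +z label side. Clear for x = -42..18 mm; pale frosted end x = 18..42 mm with a white barred label (14 x 22 mm) on top and a 7 mm square notch at the +x +y corner: frosted end pointing away from you, notch at the far LEFT
- label_centre (a point): middle of the slide's frosted end, on its top face: 28 mm from the slide's origin along +x, 8 mm up
- clear_end (a point): middle of the slide's clear end: 42 mm from the slide's origin along -x, 4 mm up (half the thickness)
- slide_facedown: a slide of the same size that lies label side down, to be left alone: no label to be seen, and with its frosted end pointing away from you the notch is at the RIGHT far corner. Origin at the centre of its underside, +x towards its frosted end
- slide_blank: a slide of the same size without notch or label, to be left alone. Origin at the centre of its underside, +x towards its frosted end
- tray: fixed grey tray 232 x 232 mm, 2 x 2 compartments 110 x 110 mm; floor 4 mm thick, walls 4 mm thick with tops 18 mm above the worktop. Origin: centre of underside; compartment centres at x, y = +-57 mm. Each slide lies alone in one, within 5 mm of its centre; the fourth holds a black rubber stopper (29 mm across, 11 mm high)
- reader: fixed label reader: round grey ringed pad (90 mm across, top 12 mm above the worktop); 115 mm behind its centre a 20 mm column with a white inclined head, 0.12 to 0.20 m up, beginning 70 mm behind the pad's centre. Origin on the worktop under the pad's centre; +x from pad to column and head, away from the robot within 0.3 rad of world x
- pad_centre (a point): middle of the top of the reader's round pad, 12 mm above the worktop

How it is judged (in metres and radians):
On the way:
1. the labelled slide is held in the fingers, lifted clear of the tray (height (world z) of slide above 0.035 m and contact force between slide and the fingers above 1 N and contact force between slide and tray below 0.05 N), for 0.2 s.
At the end, for the whole second after the job is handed in: Labelled slide held still by its clear glass (TCP 8 mm or more short of the frosting), level within 0.2 rad, frosted end to the reader's head within 0.3 rad, label within 15 mm of the pad's centre and 20 to 65 mm above it, not touching the reader; the other slides within 15 mm of their start (horizontal distance between label_centre and pad_centre below 0.015 m and z of label_centre in the frame of pad_centre between 0.02 and 0.065 m and angle between slide's own z axis and vertical below 0.2 rad and x of clear_end in the frame of reader below -0.03 m and angle between the x axis of slide and the x axis of reader, either way round below 0.3 rad and x of the grasp point in the frame of slide below 0.01 m and contact force between slide and the fingers above 1 N and contact force between slide and reader below 0.05 N and linear speed of slide below 0.02 m/s and distance of each of slide_facedown, slide_blank from where it was at the start of the episode below 0.015 m); the arm keeps its last pose, push and grip.
It fails at once if another slide was disturbed (distance of any of slide_facedown, slide_blank from where it was at the start of the episode above 0.02 m).
It also fails if it takes over 32 s, if anything falls off the work surface, if the arm or the gripper's body presses on something with over 40 N, if the wrist force passes 120 N, or if a joint passes its speed limit or range.

ROBOT

A 6-joint arm with a two-finger parallel gripper is mounted at the origin on a cart in front of the work surface, level with it; the furniture and walls round the work are solid. World frame = base frame: x ahead of the robot, y to its left, z up, the work surface at z = 0. Lengths are in mm, angles in rad, forces in N, time in s.
With the tool pointing down it reaches from about 275 to 1000 mm from the base axis. Payload 8.4 kg.
Tool frame: the origin (TCP) lies between the finger pads, 19 mm behind the fingertips; this is the grasp point; z points along the fingers, y is the line along which they close (so a half turn about z gives the same grasp; the last joint's range is limited). The gripper opens to 85 mm and grips with 20 to 120 N. Pads are 22 mm wide; open, the fingers measure 114 mm over their backs; the gripper's body (76 mm by 85 mm) begins 54 mm behind the grasp point. The pads swing forward as they close: fully open they stand 13 mm farther back than shut.
Start: joints at [-1.237, 0.353, 1.633, -0, 1.155, -0.002], TCP at [205.952, -590.095, 249.981] pointing down, gripper open.
Joint ranges: [-2.63, 2.63], [-0.92, 2.1], [0.06, 2.66], [-1.3, 4.44], [0, 2.69], [-3.02, 3.02]. Speed limits (rad/s): [2.22, 2.22, 2.79, 3.14, 3.14, 3.14].

INTERFACE

Orientations are given as [roll, pitch, yaw] about the fixed x, y, z axes, in that order (R = Rz(yaw) Ry(pitch) Rx(roll)).
In Python, from rig import sensors, grab_frame, camera_params, order gives the robot as it stands. The module is installed in compiled form; this text tells all that it offers.
- The arm moves only by the tool move_arm, never from a script. Its argument "motion" is a list of rows, each a list of 7 numbers: the turn, a rotation vector about the tool's x, y, z in shares of 90 degrees (1.0 is 90 degrees), then the shift along the tool's x, y, z in fractions of the full range, 1 being 1 m, then the finger opening in m, from 0 to 0.0854. A call has 1 to 8 rows; each row is the pose to reach, as a shift and turn from the pose commanded when the call began, along the tool's axes at that moment; what a row does not reach only later rows make up. A row lasts 1/8 s, in which the tool goes at most 62.5 mm and 10.7 degrees, less where a joint would pass 70% of its speed; a pose out of reach is approached as far as the arm can. A call with a gripper value outside its range is refused whole. The fingers move at their own pace and stop on an object; "grip_force" is the grip in N (left out, the last holds). Time passes only in rows, so rows that repeat a pose let the fingers close. It gives the time, the measured TCP pose, the force, the opening and the grip force at its end, in the units of the state.
- sensors.sense(): the state, without advancing time (a new reading comes with each control period).
- grab_frame(name): name is "scene" or "top"; returns (picture, depth): 384x512x3 uint8, red, green, blue; 384x512 float32, mm along the optical axis (not along the pixel's ray), 0 where there is no reading.
- camera_params(name): a dict with "camera_matrix" (3x3 intrinsics, pixels), "k1" (the pictures are not rectified: a ray, as slopes to the right and down, at radius r is drawn at 1 + k1 r^2 times it, then the intrinsics apply), "world_from_camera" (4x4, takes a point from camera to world coordinates). Camera axes: x right, y down, z forward; pixel columns grow to the right and rows downward; lengths in mm; the calibration is good to about 2 mm. A picture is of the moment at which its call begins. camera_params takes no time and is no camera call.
- order.sign_off(): hands the job in; it is judged then, once.
The state is a dict: "clock": time; "qpos": joint angles; "qvel": joint speeds; "joint_efforts": joint torques, N m; "eef_pos": TCP position; "tcp_rot": TCP orientation; "contact_force": force on the tool from outside, world axes, zero at the start; "wrist_torque": the same for the moment, N m; "opening": opening from 0.0 (shut) to 1.0 (fully open); "grasp_force": force on a finger pad.
Only numpy, scipy, OpenCV 4.12 (cv2) and the standard library are available. Lean on these libraries where they do the work, as an engineer would, in place of code of your own. Each camera call takes 0.05 s, during which the arm holds its last target. There are 200 camera calls.

## Working session

There is one attempt and no reset: what is moved stays moved. The work goes in short steps, Python scripts to look and compute and a tool call to move; the robot and the scene stay as the last step left them, time stands still between calls to the robot, and variables do not carry over. Pictures are saved under pics/ and viewed, at most 10 in all, crops included, and the job is handed in when it is done.

Besides the shell and the picture viewer there is one more tool, called after "Call:" as name(argument=value, ...) on one line, values as JSON. move_arm: Moves the arm, as the interface text tells. Its arguments: {"type":"object","properties":{"motion":{"type":"array","items":{"type":"array","items":{"type":"number"}}},"grip_force":{"type":"number"}},"required":["motion"]}

```bash
mkdir -p pics; cat > h.py <<'E'
import numpy as np, cv2
from rig import sensors, grab_frame, camera_params, order
def grab(n,tag):
    im,d=grab_frame(n); cv2.imwrite(f'pics/{tag}.png',im[:,:,::-1]); np.savez(f'pics/{tag}.npz',im=im,d=d); return im,d
def ray(n,uv):
    p=camera_params(n);K=np.array(p['camera_matrix']);k=p['k1'];T=np.array(p['world_from_camera'])
    a=(np.array(uv,float).reshape(-1,2)-K[[0,1],[2,2]])/K[[0,1],[0,1]]
    s=a.copy()
    for _ in range(30): s=a/(1+k*(s**2).sum(1,keepdims=True))
    return T,np.c_[s,np.ones(len(s))]
def onplane(n,uv,z):
    T,r=ray(n,uv); w=r@T[:3,:3].T; o=T[:3,3]
    return o+w*((z-o[2])/w[:,2])[:,None]
def cloud(n,d):
    v,u=np.mgrid[:384,:512]; T,r=ray(n,np.c_[u.ravel(),v.ravel()])
    P=(r*d.reshape(-1,1))@T[:3,:3].T+T[:3,3]; P[d.ravel()==0]=np.nan
    return P.reshape(384,512,3)
E
python3 - <<'E'
from h import *
for n in('scene','top'):
    grab(n,n+'0'); p=camera_params(n); print(n,p['k1'],np.round(p['camera_matrix'],1).tolist(),np.round(p['world_from_camera'],3).tolist())
a=np.vstack([cv2.imread(f'pics/{n}0.png') for n in('scene','top')])
print(sensors.sense())
E
```

```text
scene -0.05897966149699298 [[387.3, 0.0, 254.4], [0.0, 387.3, 192.0], [0.0, 0.0, 1.0]] [[0.985, -0.059, 0.16, 412.295], [-0.17, -0.384, 0.907, -636.92], [0.008, -0.921, -0.389, 390.306], [0.0, 0.0, 0.0, 1.0]]
top 0.0232552548496089 [[347.6, 0.0, 258.9], [0.0, 347.6, 191.6], [0.0, 0.0, 1.0]] [[-0.102, -0.974, 0.204, 376.92], [-0.995, 0.101, -0.015, 124.294], [-0.006, -0.204, -0.979, 877.468], [0.0, 0.0, 0.0, 1.0]]
{'clock': 0.1, 'qpos': array([-1.23737247e+00,  3.53637801e-01,  1.63403842e+00, -1.72483352e-05,
        1.15518332e+00, -2.40742890e-03]), 'qvel': array([-0.00036992, -0.00208012, -0.00168984, -0.00171756,  0.00038983,
        0.0004709 ]), 'joint_efforts': array([-1.94748129e-03, -6.06356549e+01, -3.42819250e+01, -1.51058675e-04,
        3.78656667e-03, -7.81193052e-06]), 'eef_pos': array([ 205.8347888 , -589.72100932,  249.30906938]), 'tcp_rot': array([-3.14032573e+00,  1.27211485e-05,  3.35838264e-01]), 'contact_force': array([0.72563545, 0.29790866, 0.21467051]), 'wrist_torque': array([-0.03783588, -0.0195779 , -0.02274447]), 'grasp_force': 0.0, 'opening': 0.996272963349145}
```

View pics/scene0.png

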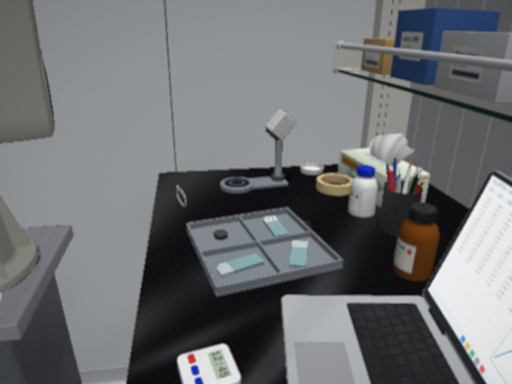

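View pics/top0.png

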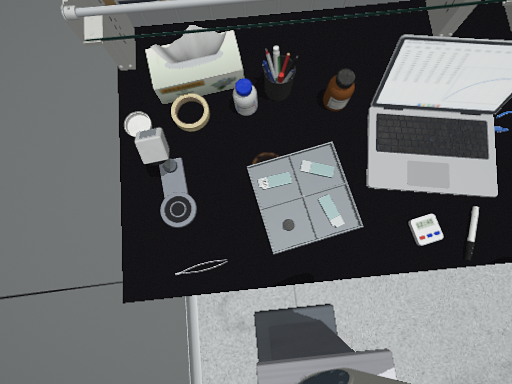

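The scene view shows the tray around (262,250) and the reader at (238,184). In the top view the tray is centred near (304,197) and the reader pad at (178,209), with its head at (152,146). Next I'll zoom in on the slides.

```bash
python3 - <<'E'
from h import *
a=cv2.imread('pics/top0.png')[140:255,245:365]; b=cv2.imread('pics/scene0.png')[205:290,185:345]
a=cv2.resize(a,None,fx=5,fy=5,interpolation=cv2.INTER_CUBIC)[:575]; cv2.imwrite('pics/topz.png',a)
cv2.imwrite('pics/scz.png',cv2.resize(b,None,fx=5,fy=5,interpolation=cv2.INTER_CUBIC))
E
```

```text
(no output)
```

View pics/topz.png

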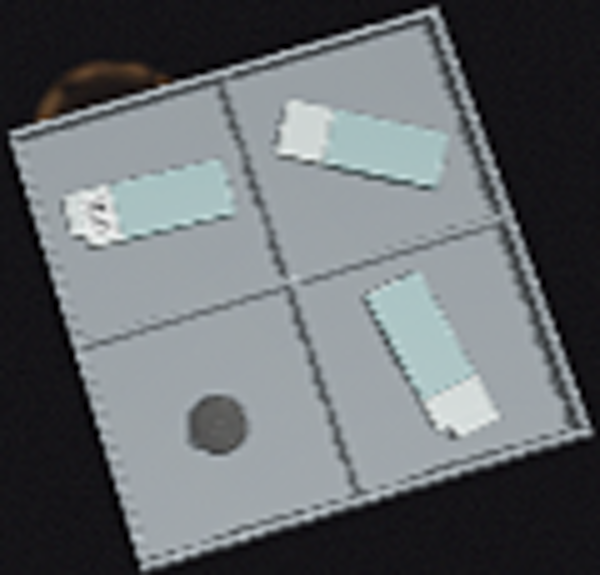

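View pics/scz.png

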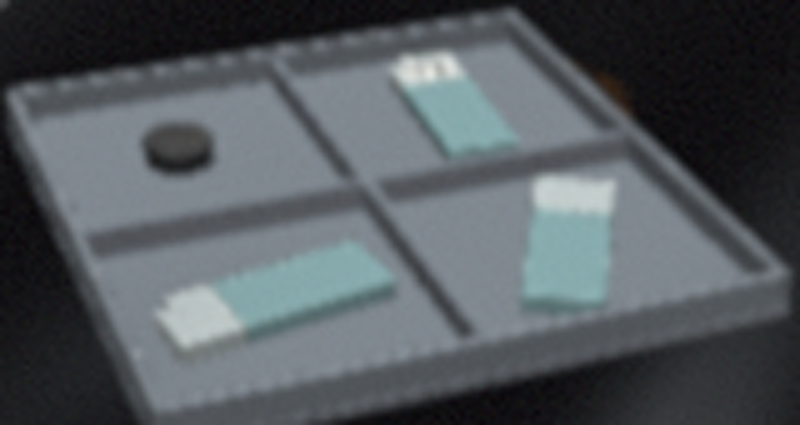

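The zoomed views show the labelled slide in the compartment at upper left of the top crop. Its barred frosted end, at (95,215), points image-left (+y), and the notch is at lower left, (75,240), which is the far left of the frosted end. The notched slide at lower right has its notch on the right and no label, so it lies face down. The upper-right one is blank.

```bash
python3 - <<'E'
from h import *
def seg(n,box):
    f=np.load(f'pics/{n}0.npz'); im,d=f['im'],f['d']; P=cloud(n,d); x0,y0,x1,y1=box
    b=im[y0:y1,x0:x1].astype(int); teal=(b[...,1]-b[...,0]>18); white=b.min(2)>185
    for nm,m in(('teal',teal),('all',teal|white)):
        nn,l,st,c=cv2.connectedComponentsWithStats(m.astype(np.uint8)); i=1+st[1:,4].argmax(); m=l==i
        v,u=np.nonzero(m); c=c[i]+[x0,y0]
        e=np.median(P[y0:y1,x0:x1][m],0); pts=onplane(n,np.c_[u+x0,v+y0],12)[:,:2].astype(np.float32)
        w=np.cov(pts.T); ev,E=np.linalg.eigh(w); a=E[:,1]
        print(n,nm,m.sum(),'pix',c.round(2),'depthmed',e.round(1),'onplane12',pts.mean(0).round(1),'yaw',np.arctan2(a[1],a[0]).round(3),'LW',np.sqrt(12*ev[::-1]).round(1))
    return c
c1=seg('top',(255,170,294,191)); c2=seg('scene',(260,214,292,237))
def tri(ca,cb):
    A=[];B=[]
    for n,c in(('top',ca),('scene',cb)):
        T,r=ray(n,c); w=T[:3,:3]@r[0]; w/=np.linalg.norm(w); M=np.eye(3)-np.outer(w,w); A.append(M);B.append(M@T[:3,3])
    return np.linalg.lstsq(np.vstack(A),np.hstack(B),rcond=None)[0]
print('tri',tri(c1,c2).round(1))
# tray/reader depth
f=np.load('pics/top0.npz');P=cloud('top',f['d']);im=f['im']
for u,v in((265,205),(310,205),(178,209),(190,209),(170,215),(174,180),(152,140),(150,150),(170,164),(148,133),(165,137),(140,160),(167,157)): print((u,v),im[v,u],P[v,u].round(0))
# pad: points z 5..25 near
q=P[185:235,150:205].reshape(-1,3); q=q[(q[:,2]>6)&(q[:,2]<22)]
print('pad z',np.median(q[:,2]),len(q))
for n,box in(('top',(150,155,205,235)),('scene',(215,110,300,200))):
    x0,y0,x1,y1=box; b=cv2.imread(f'pics/{n}0.png')[y0:y1,x0:x1]; cv2.imwrite(f'pics/rd_{n}.png',b)
a=cv2.resize(cv2.imread('pics/rd_top.png'),None,fx=7,fy=7,interpolation=cv2.INTER_CUBIC); b=cv2.resize(cv2.imread('pics/rd_scene.png'),(0,0),fx=4.5,fy=4.5,interpolation=cv2.INTER_CUBIC)
h=max(a.shape[0],b.shape[0]); o=np.zeros((h,a.shape[1]+b.shape[1],3),np.uint8); o[:a.shape[0],:a.shape[1]]=a; o[:b.shape[0],a.shape[1]:]=b; print(o.shape); cv2.imwrite('pics/rd.png',o)
E
```

```text
top teal 260 pix [279.15 179.37] depthmed [nan nan nan] onplane12 [583.5  55.8] yaw 1.695 LW [58.8 29.9]
top all 348 pix [275.16 180.21] depthmed [nan nan nan] onplane12 [582.3  66.2] yaw 1.68 LW [81.4 29.6]
scene teal 232 pix [276.73 228.01] depthmed [580.1  49.1  12.8] onplane12 [580.5  51. ] yaw 1.654 LW [63.9 32.6]
scene all 273 pix [275.69 226.59] depthmed [579.   54.4  12.9] onplane12 [579.7  57.7] yaw 1.667 LW [81.1 31.9]
tri [582.7  66.    7.3]
(265, 205) [156 163 167] [522.  99.   5.]
(310, 205) [158 164 169] [511. -15.   2.]
(178, 209) [44 44 47] [533. 317.  13.]
(190, 209) [40 39 42] [530. 287.  13.]
(170, 215) [42 42 45] [520. 338.  13.]
(174, 180) [144 149 158] [611. 325.   8.]
(152, 140) [178 180 181] [649. 322. 197.]
(150, 150) [181 183 184] [634. 332. 180.]
(170, 164) [91 97 97] [642. 324.  46.]
(148, 133) [123 129 134] [669. 332. 188.]
(165, 137) [51 51 52] [732. 344.   2.]
(140, 160) [16 15 19] [676. 412.   0.]
(167, 157) [172 174 174] [622. 302. 161.]
pad z 12.581060571390367 1195
(560, 767, 3)
```

View pics/rd.png

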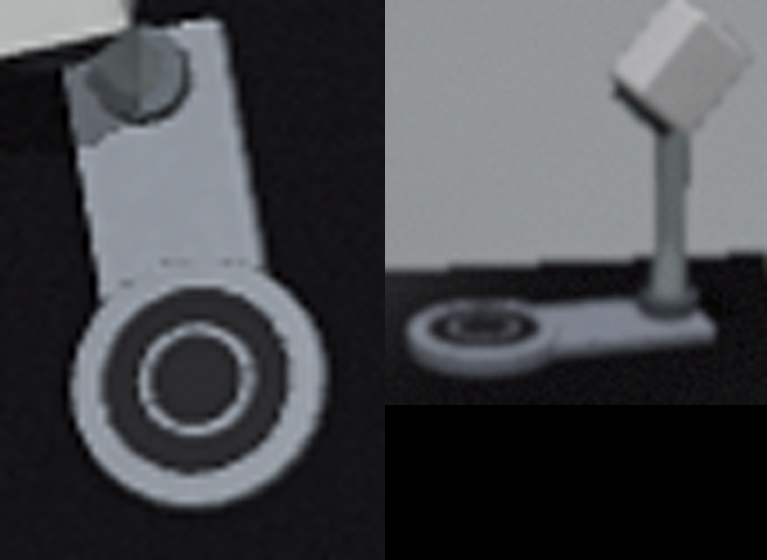

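The reader crop shows the pad rings centred at about (196,379) in the top zoom and (485,326) in the composite's scene part. The column foot is at about (143,78).

```bash
cat >> h.py <<'E'
from scipy.spatial.transform import Rotation as R
def go(p,yaw):
    s=sensors.sense(); R0=R.from_euler('xyz',s['tcp_rot']); R1=R.from_euler('xyz',[np.pi,0,yaw])
    print('turn',(R0.inv()*R1).as_rotvec().round(3),'shift m',(R0.inv().apply(np.array(p)-s['eef_pos'])/1000).round(4),'q',s['qpos'].round(2),'clock',s['clock'])
def tri(ca,cb):
    A=[];B=[]
    for n,c in(('top',ca),('scene',cb)):
        T,r=ray(n,c); w=T[:3,:3]@r[0]; w/=np.linalg.norm(w); M=np.eye(3)-np.outer(w,w); A.append(M);B.append(M@T[:3,3])
    return np.linalg.lstsq(np.vstack(A),np.hstack(B),rcond=None)[0]
E
python3 - <<'E'
from h import *
zt=lambda x,y:((x+.5)/7-.5+150,(y+.5)/7-.5+155); zs=lambda x,y:((x-385+.5)/4.5-.5+215,(y+.5)/4.5-.5+110)
print('pad tri',tri(zt(196,379),zs(485,326)).round(1),'plane',onplane('top',zt(196,379),12).round(1),onplane('scene',zs(485,326),12).round(1))
L=onplane('top',[zt(70,95),zt(102,295),zt(230,60),zt(262,262)],8)
for i in(0,2): d=L[i]-L[i+1]; print('edge yaw',np.arctan2(d[1],d[0]).round(3))
# column foot from depth clouds
for n in('top','scene'):
    f=np.load(f'pics/{n}0.npz');P=cloud(n,f['d']).reshape(-1,3)
    with np.errstate(all='ignore'):
        m=(abs(P[:,0]-640)<60)&(abs(P[:,1]-330)<60)
        c=P[m&(P[:,2]>30)&(P[:,2]<110)]; h=P[m&(P[:,2]>125)]; 
        pd=P[(P[:,2]>9)&(P[:,2]<17)&(abs(P[:,0]-532)<70)&(abs(P[:,1]-318)<50)]
    print(n,'col',len(c),np.median(c,0).round(1),'head',h.min(0).round(0),h.max(0).round(0),'pad ext',np.percentile(pd,[1,50,99],axis=0).round(0).tolist())
# slide corner triangulation: clear end top corners
t5=lambda x,y:((x+.5)/5-.5+245,(y+.5)/5-.5+140); s5=lambda x,y:((x+.5)/5-.5+185,(y+.5)/5-.5+205)
print('corners',tri(t5(221,160),s5(519,147)).round(1),tri(t5(236,213),s5(448,154)).round(1))
go([584,52,130],1.69)
E
```

```text
pad tri [533.3 318.6  12.8] plane [[534.4 318.8  12. ]] [[532.7 320.3  12. ]]
edge yaw 0.107
edge yaw 0.092
top col 63 [641.3 325.9  54.3] head [611. 301. 136.] [685. 361. 201.] pad ext [[492.0, 277.0, 9.0], [540.0, 320.0, 13.0], [600.0, 360.0, 16.0]]
scene col 208 [643.6 322.2  71. ] head [609. 296. 126.] [685. 356. 199.] pad ext [[490.0, 273.0, 9.0], [535.0, 311.0, 11.0], [599.0, 356.0, 13.0]]
corners [601.   28.6   8.6] [571.2  24.5  10.4]
turn [-1.000e-03 -1.000e-03 -1.354e+00] shift m [ 0.5685 -0.4811  0.1199] q [-1.24  0.35  1.63 -0.    1.16 -0.  ] clock 0.1
```

Careful with the scale: turns go in shares of 90 degrees. That gives: -0.085 rad / 1.5708 = -0.0541.

Call:
move_arm(motion=[[0,0,-0.0541,0.036,-0.03,0,0.05],[0,0,-0.1082,0.071,-0.06,0,0.05],[0,0,-0.1623,0.107,-0.09,0,0.05],[0,0,-0.2165,0.142,-0.12,0,0.05],[0,0,-0.2706,0.178,-0.15,0,0.05],[0,0,-0.3247,0.213,-0.18,0,0.05],[0,0,-0.3788,0.249,-0.21,0,0.05],[0,0,-0.4329,0.284,-0.24,0,0.05]])

```text
clock: 1.1
eef_pos: [395.5, -268.5, 249.9]
tcp_rot: [-3.141, -0.0, 1.019]
contact_force: [1.0, -0.4, 0.9]
opening: 0.582
grasp_force: 0.0
```

```bash
python3 -c "
from h import *
go([583.6,53.6,130],1.69)"
```

```text
turn [-0.    -0.    -0.671] shift m [ 0.3729 -0.0088  0.1199] q [-0.6   0.12  1.94  0.    1.08 -0.05] clock 1.1
```

Converted, -0.671 rad / 1.5708 = -0.4272.

Call:
move_arm(motion=[[0,0,-0.0611,0.053,-0.001,0,0.05],[0,0,-0.1222,0.106,-0.002,0,0.05],[0,0,-0.1833,0.16,-0.004,0.01,0.05],[0,0,-0.2445,0.213,-0.005,0.03,0.045],[0,0,-0.3056,0.266,-0.006,0.06,0.045],[0,0,-0.3661,0.32,-0.008,0.09,0.045],[0,0,-0.4272,0.373,-0.009,0.12,0.045],[0,0,-0.4272,0.373,-0.009,0.12,0.045]])

```text
clock: 2.1
eef_pos: [583.7, 54.6, 127.1]
tcp_rot: [-3.138, -0.001, 1.691]
contact_force: [-0.3, -0.7, 1.1]
opening: 0.525
grasp_force: 0.0
```

```bash
python3 - <<'E'
from h import *
go([583.6,53.6,35],1.69)
a,d=grab('scene','s1'); b,_=grab('top','t1')
o=np.zeros((540,800,3),np.uint8)
x=cv2.resize(cv2.imread('pics/s1.png')[165:265,225:325],(400,400),interpolation=cv2.INTER_CUBIC);y=cv2.resize(cv2.imread('pics/t1.png')[130:230,235:335],(400,400),interpolation=cv2.INTER_CUBIC)
cv2.imwrite('pics/c1.png',np.hstack([x,y]))
E
```

```text
turn [-0.004 -0.001  0.001] shift m [-0.0011  0.0001  0.0921] q [ 0.09  0.44  1.82  0.    0.89 -0.03] clock 2.1
```

View pics/c1.png

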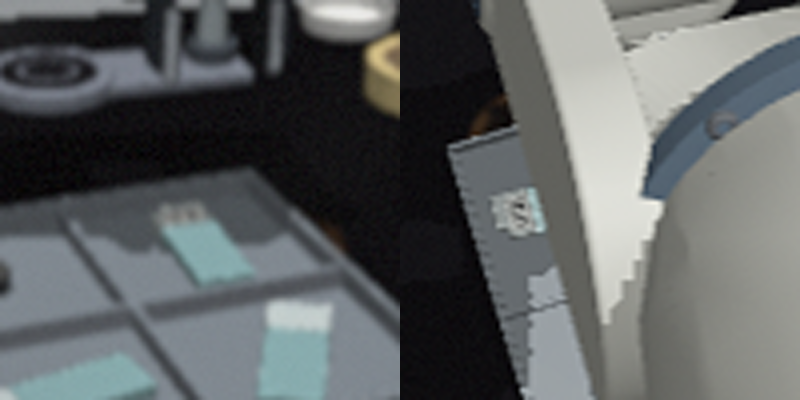

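The left half shows both fingers above the compartment, straddling the labelled slide, which lies at (205,240). In the right half the arm hides all but its label, at (518,212). I'll descend.

Call:
move_arm(motion=[[0,0,0,-0.001,0,0.03,0.045],[0,0,0,-0.001,0,0.06,0.045],[0,0,0,-0.001,0,0.08,0.045],[0,0,0,-0.001,0,0.09,0.045],[0,0,0,-0.001,0,0.097,0.045],[0,0,0,-0.001,0,0.097,0.045]])

```text
clock: 2.95
eef_pos: [584.2, 50.5, 33.4]
tcp_rot: [3.141, 0.0, 1.686]
contact_force: [-0.8, 0.4, 0.3]
opening: 0.527
grasp_force: 0.0
```

```bash
python3 - <<'E'
from h import *
s=sensors.sense(); print(s['eef_pos'],s['contact_force'],s['opening'])
grab('scene','s2')
x=cv2.resize(cv2.imread('pics/s2.png')[180:250,235:325],(720,560),interpolation=cv2.INTER_CUBIC)
cv2.imwrite('pics/c2.png',x)
E
```

```text
[584.16798611  50.51530495  33.35657069] [-0.80382899  0.44634468  0.32771878] 0.5271251591886553
```

View pics/c2.png

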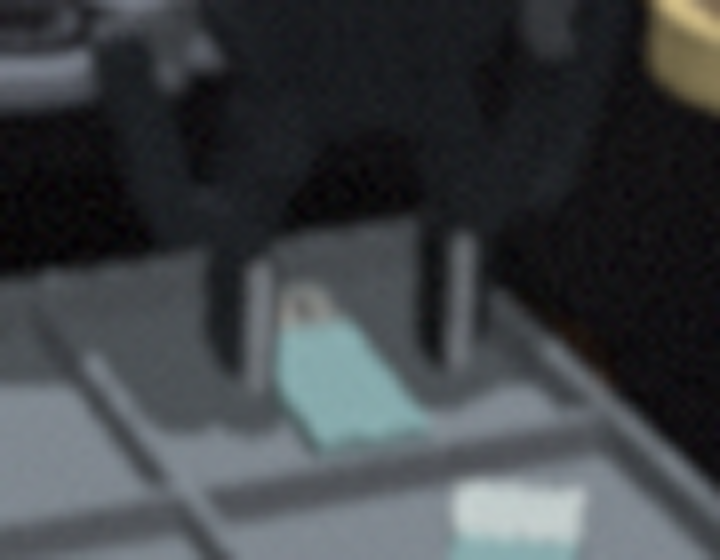

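Both fingertips, at (255,390) and (457,368), straddle the clear glass with room on either side. I'll probe downwards.

Call:
move_arm(motion=[[0,0,0,0.002,0,0.003,0.042],[0,0,0,0.002,0,0.005,0.042],[0,0,0,0.002,0,0.005,0.042],[0,0,0,0.002,0,0.005,0.042]])

```text
clock: 3.5
eef_pos: [583.8, 52.9, 28.0]
tcp_rot: [3.142, 0.0, 1.687]
contact_force: [0.1, 0.8, 0.5]
opening: 0.495
grasp_force: 0.0
```

Call:
move_arm(motion=[[0,0,0,0,0,0.0015,0.038],[0,0,0,0,0,0.003,0.038],[0,0,0,0,0,0.003,0.038],[0,0,0,0,0,0.003,0.038]])

```text
clock: 4.0
eef_pos: [583.8, 52.8, 25.0]
tcp_rot: [-3.142, -0.0, 1.687]
contact_force: [0.1, -0.5, -0.0]
opening: 0.444
grasp_force: 0.0
```

Call:
move_arm(motion=[[0,0,0,0,0,0.001,0.038],[0,0,0,0,0,0.002,0.038],[0,0,0,0,0,0.002,0.038]])

```text
clock: 4.38
eef_pos: [583.7, 52.8, 22.9]
tcp_rot: [-3.141, -0.0, 1.687]
contact_force: [-0.5, -0.4, -0.0]
opening: 0.445
grasp_force: 0.0
```

Call:
move_arm(motion=[[0,0,0,0,0,0.001,0.038],[0,0,0,0,0,0.001,0.038]])

```text
clock: 4.62
eef_pos: [583.7, 52.8, 21.9]
tcp_rot: [-3.141, -0.0, 1.687]
contact_force: [-0.2, 0.1, -0.3]
opening: 0.442
grasp_force: 0.0
```

Call:
move_arm(motion=[[0,0,0,0,0,0,0.033],[0,0,0,0,0,0,0.03],[0,0,0,0,0,0,0.02],[0,0,0,0,0,0,0.02],[0,0,0,0,0,0,0.02]], grip_force=40)

```text
clock: 5.25
eef_pos: [584.1, 52.8, 22.6]
tcp_rot: [3.141, 0.0, 1.687]
contact_force: [-0.6, 0.3, 7.2]
opening: 0.334
grasp_force: 40.2
```

Call:
move_arm(motion=[[0,0,0,0,0,-0.005,0.02],[0,0,0,0,0,-0.015,0.02],[0,0,0,0,0,-0.03,0.02],[0,0,0,0,0,-0.05,0.02],[0,0,0,0,0,-0.07,0.02],[0,0,0,0,0,-0.08,0.02],[0,0,0,0,0,-0.08,0.02],[0,0,0,0,0,-0.08,0.02]])

```text
clock: 6.25
eef_pos: [583.4, 52.8, 101.5]
tcp_rot: [-3.141, -0.0, 1.687]
contact_force: [0.8, -0.2, -1.2]
opening: 0.339
grasp_force: 39.5
```

```bash
python3 - <<'E'
from h import *
s=sensors.sense(); print(s['eef_pos'],s['grasp_force'],s['opening'])
grab('scene','s3')
x=cv2.resize(cv2.imread('pics/s3.png')[150:250,215:345],(780,600),interpolation=cv2.INTER_CUBIC)
cv2.imwrite('pics/c3.png',x)
# plan: TCP = pad - (28+14.5)*dir, yaw .1
y=.1; c=np.array([533.5,319])-43*np.array([np.cos(y),np.sin(y)]); print(c)
go([*c,110],y)
E
```

```text
[583.39146802  52.79825793 101.52698634] 39.538695216178894 0.3392258252769426
[490.71482089 314.70716308]
turn [-1.000e-03  1.000e-03  1.587e+00] shift m [ 0.2709 -0.0616 -0.0086] q [ 0.09  0.47  1.83 -0.    0.84 -0.03] clock 6.3
```

View pics/c3.png

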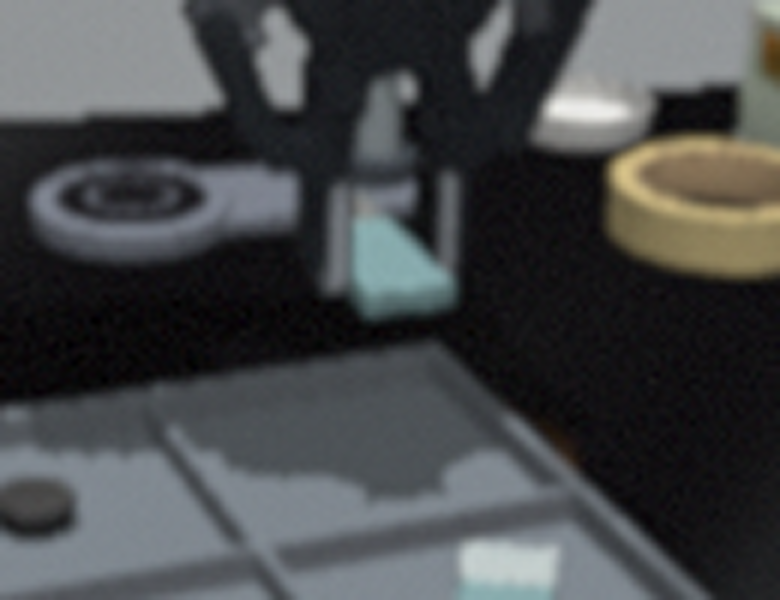

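The slide is held level, with its clear end at (405,300), and is clear of the tray. The other slides have not moved. I'll carry it to the reader.

Converted, 1.04 rad / 1.5708 = 0.6621.

Call:
move_arm(motion=[[0,0,0.0509,0.015,-0.004,0,0.02],[0,0,0.1273,0.036,-0.008,0,0.02],[0,0,0.2165,0.06,-0.014,0,0.02],[0,0,0.3056,0.085,-0.019,0,0.02],[0,0,0.3947,0.11,-0.025,0,0.02],[0,0,0.4838,0.135,-0.03,0,0.02],[0,0,0.573,0.16,-0.036,0,0.02],[0,0,0.6621,0.18,-0.041,0,0.02]])

```text
clock: 7.3
eef_pos: [521.4, 227.6, 101.2]
tcp_rot: [-3.141, 0.001, 0.642]
contact_force: [0.5, -0.4, -1.4]
opening: 0.338
grasp_force: 39.6
```

```bash
python3 -c "
from h import *
go([490.7,314.7,100],.1)"
```

```text
turn [-0.     0.001  0.542] shift m [ 0.0276 -0.0881  0.0012] q [0.41 0.45 1.87 0.   0.82 1.34] clock 7.3
```

Converted, 0.54 rad / 1.5708 = 0.3438.

Call:
move_arm(motion=[[0,0,0.0764,0.006,-0.019,0,0.02],[0,0,0.1528,0.012,-0.038,0,0.02],[0,0,0.2292,0.018,-0.057,0,0.02],[0,0,0.2928,0.024,-0.075,0,0.02],[0,0,0.3374,0.027,-0.085,0.005,0.02],[0,0,0.3438,0.0276,-0.088,0.01,0.02],[0,0,0.3438,0.0276,-0.088,0.01,0.02],[0,0,0.3438,0.0276,-0.088,0.01,0.02]])

```text
clock: 8.3
eef_pos: [491.3, 313.3, 91.8]
tcp_rot: [3.141, 0.0, 0.107]
contact_force: [-0.2, -1.1, -0.6]
opening: 0.335
grasp_force: 39.6
```

```bash
python3 -c "
from h import *
go([490.7,314.7,63],.1)"
```

```text
turn [0.    0.    0.007] shift m [-0.0004 -0.0015  0.0288] q [ 0.57  0.48  1.84 -0.    0.82  2.03] clock 8.3
```

Converted, 0.006 rad / 1.5708 = 0.0038.

Call:
move_arm(motion=[[0,0,0.0038,0,-0.001,0.005,0.02],[0,0,0.0038,0,-0.0015,0.013,0.02],[0,0,0.0038,0,-0.0015,0.022,0.02],[0,0,0.0038,0,-0.0015,0.029,0.02],[0,0,0.0038,0,-0.0015,0.029,0.02],[0,0,0.0038,0,-0.0015,0.029,0.02]])

```text
clock: 9.05
eef_pos: [491.1, 315.3, 63.0]
tcp_rot: [-3.142, -0.0, 0.101]
contact_force: [0.1, -0.7, -0.1]
opening: 0.335
grasp_force: 39.6
```

```bash
python3 - <<'E'
from h import *
s=sensors.sense(); print(s['eef_pos'],s['grasp_force'],s['tcp_rot'])
grab('scene','s4'); grab('top','t4')
x=cv2.resize(cv2.imread('pics/s4.png')[130:205,205:305],(400,300),interpolation=cv2.INTER_CUBIC);y=cv2.resize(cv2.imread('pics/t4.png')[155:230,135:235],(400,300),interpolation=cv2.INTER_CUBIC)
cv2.imwrite('pics/c4.png',np.hstack([x,y]))
E
```

```text
[491.14152787 315.28037923  63.00554197] 39.58300709724426 [-3.14157566e+00 -1.40270168e-05  1.00812949e-01]
```

View pics/c4.png

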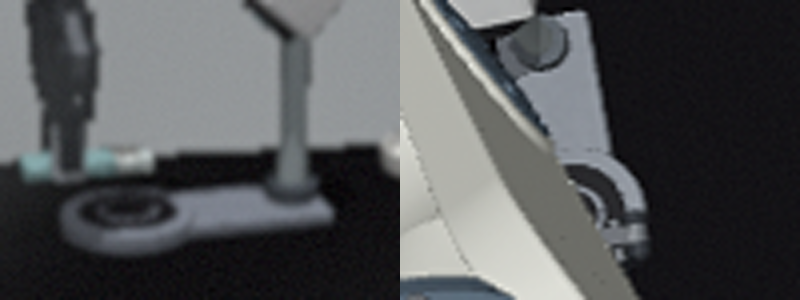

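The scene half shows the slide level above the pad: clear end at (25,165), fingers at (70,165), frosted end at (135,158), pointing to the column. In the top half the arm hides the slide. I'll check the label position numerically.

```bash
python3 - <<'E'
from h import *
f=np.load('pics/s4.npz'); P=cloud('scene',f['d']).reshape(-1,3); im=f['im'].reshape(-1,3).astype(int)
with np.errstate(all='ignore'): m=(P[:,2]>38)&(P[:,2]<62)&(abs(P[:,1]-315)<30)&(P[:,0]>430)&(P[:,0]<580)
q,c=P[m],im[m]; w=c.min(1)>140; 
print('slide ext',np.percentile(q,[1,50,99],axis=0).round(1).tolist(),len(q)); print('white',w.sum(),np.percentile(q[w],[2,50,98],axis=0).round(1).tolist())
print(onplane('scene',[(237.6,169.1),(233.5,169),(243,169)],50).round(1))
s=sensors.sense(); print(s['clock'],s['qvel'].round(4))
E
```

```text
slide ext [[462.3, 286.6, 43.9], [498.8, 304.7, 51.5], [544.8, 332.9, 61.5]] 212
white 24 [[524.1, 302.1, 50.9], [535.4, 310.6, 52.0], [544.8, 324.4, 52.9]]
[[534.6 316.2  50. ]
 [524.  318.6  50. ]
 [548.7 314.9  50. ]]
9.15 [-0.0009 -0.0012  0.0003 -0.0005  0.001  -0.0009]
```

```bash
python3 -c "
from rig import order
print(order.sign_off())"
```

```text
the job is handed in; nothing more can be done
None
```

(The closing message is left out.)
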